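Tighten a column clamp with a ratchet wrench

TASK

Take the ratchet wrench from the rubber mat, set its ring fully down over the toothed head of the clamp screw, and tighten the screw clockwise (seen from above) by swinging the handle back and forth between the clamp's two columns, letting it slip on each return stroke and not lifting it off until the screw has come to its stop and the clamp jaw is tight on the hub. Then lift the wrench off and lay it back flat, right way up and wholly on the mat. Leave the grease tin, the bearing and the wooden block where they stand.

Things in the scene. Friction and masses are not known exactly. Their poses are not given: they have to be found in the camera images.
- ratchet_wrench: Loose dark steel ratchet wrench, about 0.3 kg, lying right way up on the mat, handle towards the robot. Origin: centre of the underside of its ring-shaped head; x points from handle to head (the handle runs along -x), z up. Head: ring 82 mm across, 32 mm high, open below, a 33 mm hole through its top, a sprung pawl inside. The whole wrench reaches from x = -185 to +41 mm
- wrench_grip (a point): middle of the wrench's black grip, 105 mm behind the head's axis, 18 mm above the underside; axes as the wrench's. The grip is 18 mm wide (y), 16 mm high, from 38 mm on the head side of this point to 52 mm on the other; grasp it from above across its width. The centre of mass lies some 50 mm nearer the head
- wrench_tail (a point): centre of the round steel end of the wrench's handle (26 mm across, 26 mm high), at x = -172 mm, z = +13 mm in the wrench's frame
- clamp: fixed column clamp. Origin: centre of the underside of its base plate (120 x 170 x 14 mm); z up; its -x side looks to the robot. Two steel columns, 18 mm thick, tops 155 mm above the bench, at y = -62 and +62 mm. With the seated wrench's handle towards the clamp's -x, the handle can swing about 1.2 rad to either side before it meets a column. A steel hub stands under the jaw
- screw_top (a point): on the screw's vertical axis at the foot of its toothed head, 106 mm above the bench, 2 mm over the bridge (64 x 156 mm); axes as the clamp's. Above it: 12 teeth, 52 mm across, 14 mm high, then a cone narrowing to 31 mm and a tapered pilot, its top 40 mm above this point. Seated, the wrench's origin lies at this point at any yaw: no tooth alignment is needed, the pawl gives way as it goes down
- clamp_screw (a joint): screw angle, rad, grows clockwise seen from above; starts at 0 to 0.35; stop at 4.4, jaw tight on the hub (it sinks 3.2 mm per rad). Takes about 0.55 N m and stays where left. The seated wrench turned clockwise (handle towards the clamp's +y) drives it; anticlockwise the pawl slips over the teeth with slight drag. Up to 0.4 rad of each driving stroke is lost before a tooth is caught
- tool_mat: fixed black rubber mat on the bench, 290 (x) x 150 (y) x 4 mm; origin: centre of its underside; the wrench lies along its x. Between mat and clamp, nearer the robot, stands the bench vice, 171 mm high: carry the wrench over it or round it
- grease_tin: loose bystander: round screw-top tin, 70 mm across, 46 mm high; origin: centre of its underside
- bearing: loose bystander: steel ball bearing lying flat, 40 mm across, 12 mm high; origin: centre of its underside
- wood_block: loose bystander: dark wooden block 50 x 75 x 51 mm; origin: centre of its underside

How it is judged:
By the outcome, as a careful person would: the job done as asked, in the order asked, and still so for the second after the job is handed in, with the robot touching nothing.
It also fails if it takes over 72 s, if anything falls off the work surface, if the arm or the gripper's body presses on something with over 40 N, if the wrist force passes 120 N, or if a joint passes its speed limit or range.

ROBOT

A 7-joint arm with a two-finger parallel gripper is mounted at the origin on a cart in front of the work surface, level with it; the furniture and walls round the work are solid. World frame = base frame: x ahead of the robot, y to its left, z up, the work surface at z = 0. Lengths are in m, angles in rad, forces in N, time in s.
With the tool pointing down it reaches from about 0.425 to 0.875 m from the base axis. Payload 4.7 kg.
Tool frame: the origin (TCP) lies on the mounting face of the last link; the fingertips stand 182 mm ahead of it and the grasp point (between the pads) lies 164 mm ahead of it; z points along the fingers, y is the line along which they close (so a half turn about z gives the same grasp; the last joint's range is limited). The gripper opens to 87 mm and grips with 3 to 60 N. Pads are 19 mm wide; open, the fingers measure 117 mm over their backs; the gripper's body (75 mm by 190 mm) begins 51 mm behind the grasp point.
Start: joints at [-1.159, 0.321, -0.07, 1.45, 0.023, 1.371, -0.057], TCP at [0.252, 0.599, 0.405] pointing down, gripper open.
Joint ranges: [-2.86, 2.86], [-0.3, 2.09], [-1.38, 1.24], [0.06, 2.45], [-1.56, 4.7], [0.09, 2.05], [-2.69, 2.69]. Speed limits (rad/s): [2.57, 2.57, 3.14, 3.14, 3.14, 3.14, 3.14].

INTERFACE

Orientations are given as a 3x3 rotation matrix whose columns are the frame's x, y, z axes.
In Python, from workcell import bot gives the robot as it stands.
- The arm moves only by the shell command python3 -m jog 'ROWS' [OPENING] [FORCE]. ROWS is JSON, a list of rows, each an object of numbers: "x", "y", "z": the shift along the tool's x, y, z each as a share of 0.025 m, from -1 to 1; "rx", "ry", "rz": the turn, a rotation vector about the tool's x, y, z each as a share of 4 degrees, from -1 to 1. In form: [{"x": .., "y": .., "z": .., "rx": .., "ry": .., "rz": ..}, ...]. A call has 1 to 10 rows; each row shifts and turns the commanded pose from where the row before left it, along the tool's axes as they then stand; what a row does not reach is not made up. A row lasts 1/8 s, in which the tool goes at most 62.5 mm and 10.7 degrees, less where a joint would pass 70% of its speed; a pose out of reach is approached as far as the arm can. A call with a number of a shift or a turn outside -1 to 1 is refused whole. A call with a gripper value outside its range is refused whole. OPENING is the opening, from 0 (shut) to 1 (fully open), set as the call begins (- or left out, the last holds). The fingers move at their own pace and stop on an object; FORCE is the grip in N (left out, the last holds). Time passes only in rows, so rows that do not move let the fingers close. It gives the time, the measured TCP pose, the force, the opening and the grip force at its end, in the units of the state.
- bot.get_obs(): the state, without advancing time (a new reading comes with each control period).
- bot.grab_frame(name): name is "scene" or "top"; returns the picture (480x640x3 uint8, red, green, blue); there is no depth.
- bot.calibration(name): a dict with "vfov" (degrees; the focal length in pixels is half the picture's height over the tangent of half this angle, whatever the lens; pixels are square), "cx", "cy" (the principal point, pixels), "R" (3x3) and "t" (3): a world point X has camera coordinates R X + t. Camera axes: x right, y down, z forward; pixel columns grow to the right and rows downward; lengths in m; the calibration is good to about 2 mm. A picture is of the moment at which its call begins. calibration takes no time and is no camera call.
- bot.sign_off(): hands the job in; it is judged then, once.
The state is a dict: "time_s": time; "joint_pos": joint angles; "dq": joint speeds; "joint_torque": joint torques, N m; "tcp_pos": TCP position; "orientation": TCP orientation; "force": force on the tool from outside, world axes, zero at the start; "wrist_torque": the same for the moment, N m; "finger_gap": opening from 0.0 (shut) to 1.0 (fully open); "grip_force": force on a finger pad.
Only numpy, scipy, OpenCV 4.12 (cv2) and the standard library are available. Lean on these libraries where they do the work, as an engineer would, in place of code of your own. Each camera call takes 0.05 s, during which the arm holds its last target. There are 200 camera calls.

## Working session

There is one attempt and no reset: what is moved stays moved. The work goes in short steps, Python scripts to look and compute and a shell command to move; the robot and the scene stay as the last step left them, time stands still between calls to the robot, and variables do not carry over. Pictures are saved under pics/ and viewed, at most 14 in all, crops included, and the job is handed in when it is done.

```bash
mkdir -p pics
python3 - <<'E'
from workcell import bot
import cv2,numpy as np
for n in("scene","top"):
    f=bot.grab_frame(n);cv2.imwrite(f"pics/{n}0.png",f[:,:,::-1]);c=bot.calibration(n);print(n,c)
o=bot.get_obs();print(o['time_s'],o['tcp_pos'],np.round(o['orientation'],3),o['finger_gap'])
E
```

```text
scene {'vfov': 42.31257769801309, 'cx': 329.5707377761662, 'cy': 239.05504126175066, 'R': array([[-0.6687644 , -0.74312946,  0.02264459],
       [-0.48313925,  0.411238  , -0.77295522],
       [ 0.56509348, -0.52786543, -0.63405634]]), 't': array([0.40493278, 0.30228308, 1.62197628])}
top {'vfov': 49.31165561984008, 'cx': 321.1658848494081, 'cy': 240.73875837206845, 'R': array([[ 0.02460575, -0.99968284,  0.0053652 ],
       [-0.99058891, -0.02510403, -0.13454887],
       [ 0.13464089, -0.00200403, -0.99089243]]), 't': array([0.07229853, 0.53989079, 1.23942534])}
0.1 [0.25174899 0.59906539 0.40377169] [[-0.922  0.387 -0.001]
 [ 0.387  0.922 -0.002]
 [-0.    -0.002 -1.   ]] 1.0013013394978099
```

View pics/scene0.png

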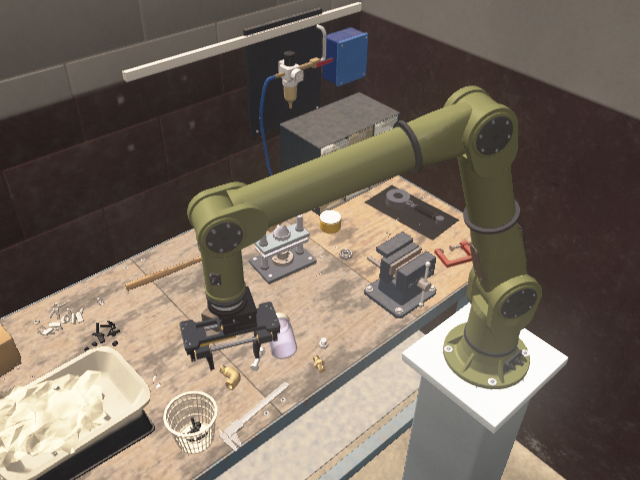

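View pics/top0.png

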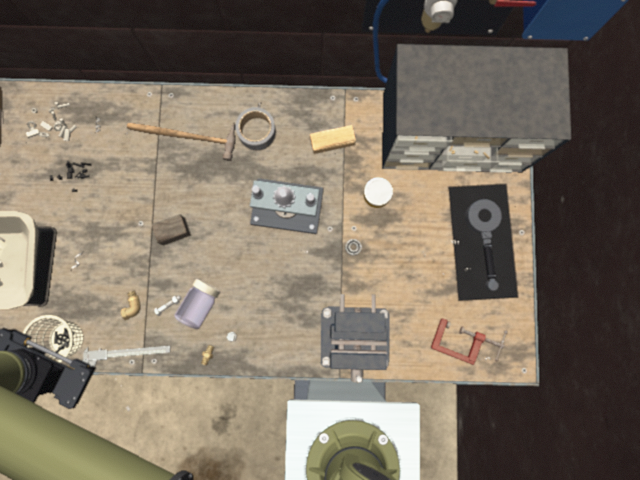

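The pictures show the wrench on the mat (top view: head at about (485,214), tail (493,285)), the clamp's screw at about (282,197) with column tops at (256,188) and (310,200), and the vice at (355,338). I'll measure them now.

```bash
cat > h.py <<'E'
import numpy as np,cv2
from workcell import bot
from scipy.spatial.transform import Rotation as Ro
def ray(n,u,v):
    c=bot.calibration(n);R,t=np.array(c['R']),np.array(c['t']);f=240/np.tan(np.radians(c['vfov']/2))
    return -R.T@t, R.T@np.array([(u-c['cx'])/f,(v-c['cy'])/f,1])
def onz(n,u,v,z):
    o,d=ray(n,u,v);return o+d*(z-o[2])/d[2]
def proj(n,X):
    c=bot.calibration(n);f=240/np.tan(np.radians(c['vfov']/2));p=np.array(c['R'])@X+c['t'];return [f*p[0]/p[2]+c['cx'],f*p[1]/p[2]+c['cy']]
def grab(n,name=None):
    f=bot.grab_frame(n)[:,:,::-1].copy()
    if name: cv2.imwrite(f"pics/{name}.png",f)
    return f
E
python3 - <<'E'
from h import *
t=cv2.imread('pics/top0.png')
a=cv2.resize(t[165:310,440:530],None,fx=4,fy=4,interpolation=cv2.INTER_CUBIC)
b=cv2.resize(t[170:245,240:335],None,fx=4.6,fy=4.6,interpolation=cv2.INTER_CUBIC)
m=np.zeros((590,800,3),np.uint8);m[:580,:360]=a;m[:345,360:797]=b[:,:437];cv2.imwrite('pics/crop0.png',m)
g=cv2.cvtColor(t,cv2.COLOR_BGR2GRAY)
# mat mask
mat=np.zeros_like(g);mat[175:305,440:530]=(g[175:305,440:530]<120)
mat=cv2.morphologyEx(mat,cv2.MORPH_CLOSE,np.ones((9,9)));mat=cv2.morphologyEx(mat,cv2.MORPH_OPEN,np.ones((9,9)))
c=max(cv2.findContours(mat,0,1)[0],key=cv2.contourArea);box=cv2.boxPoints(cv2.minAreaRect(c));print('mat',box)
P=np.array([onz('top',*p,.004) for p in box]);print(P.round(4),P.mean(0).round(4))
w=((g>45)&(mat>0)).astype(np.uint8);w[:,:462]=0;w=cv2.morphologyEx(w,cv2.MORPH_OPEN,np.ones((3,3)))
for c in cv2.findContours(w,0,1)[0]:
    if cv2.contourArea(c)>20: print(cv2.contourArea(c),cv2.minAreaRect(c),cv2.minEnclosingCircle(c))
ci=cv2.HoughCircles(cv2.GaussianBlur(g,(3,3),0)[180:250,460:515],cv2.HOUGH_GRADIENT,1,20,param1=100,param2=12,minRadius=5,maxRadius=22);print(ci)
E
```

```text
mat [[447.55084 186.20132]
 [508.71298 181.17429]
 [518.2247  296.89932]
 [457.06253 301.92636]]
[[ 0.6903 -0.232   0.004 ]
 [ 0.7074 -0.388   0.004 ]
 [ 0.4146 -0.4046  0.004 ]
 [ 0.3985 -0.2531  0.004 ]] [ 0.5527 -0.3194  0.004 ]
4641.0 ((488.5, 242.49996948242188), (52.99999237060547, 114.99998474121094), 0.0) ((482.2200927734375, 243.3984375), 60.10490798950195)
[[[24.5 35.5 16.3]]]
```

View pics/crop0.png

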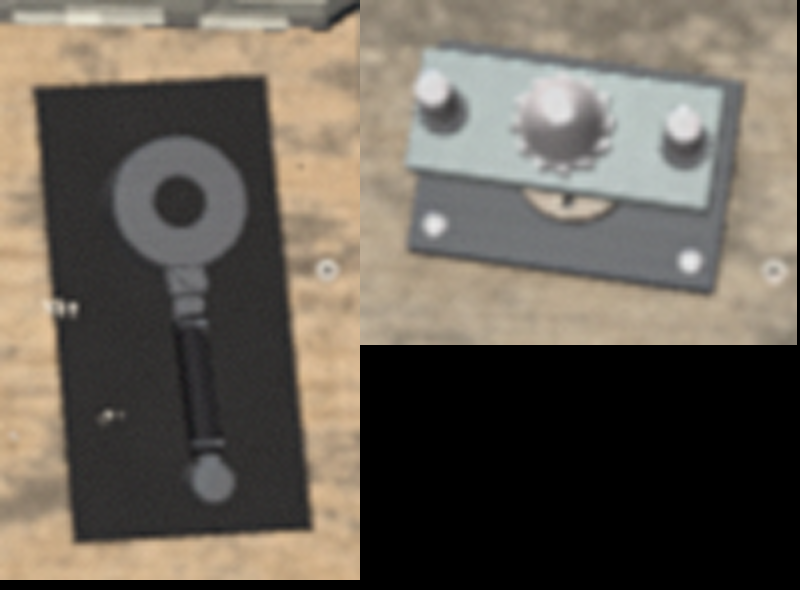

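Run:
```python
from h import *
H=onz('top',485,215.25,.036);T=onz('top',493.25,285,.030);d=(H-T)[:2];print('head',H,'tail',T,'len',np.hypot(*d),'yaw',np.degrees(np.arctan2(d[1],d[0])))
M=np.array([onz('top',u,v,.004) for u,v in[(449,187),(506.5,184.25),(518,297),(459,300.25)]]);print('mat',M.round(3),M.mean(0))
q=lambda u,v,z:onz('top',240+(u-360)/4.6,170+v/4.6,z)
a=q(434,90,.155);b=q(685,124,.155);m=(a+b)/2;e=(a-b)[:2];print('cols',a,b,m,np.hypot(*e),'clamp yaw',np.degrees(np.arctan2(-e[0],e[1])))
print('pilot',q(559,103,.146),'teeth',q(563,122,.118))
print('base',q(408,250,.014),q(714,292,.014),q(744,83,.014))
print('scene pilot px',proj('scene',np.r_[m[:2],.146]),'head',proj('scene',H),proj('scene',T))
s=cv2.imread('pics/scene0.png')
A=cv2.resize(s[205:285,240:320],None,fx=5,fy=5,interpolation=cv2.INTER_CUBIC);B=cv2.resize(s[175:255,365:445],None,fx=5,fy=5,interpolation=cv2.INTER_CUBIC)
cv2.imwrite('pics/crop1.png',np.hstack([A,B]))
for n,z in(('tall vice',.171),):print([onz('top',u,v,z).round(3) for u,v in[(322,308),(390,308),(390,368),(322,368)]])
print('tin',onz('top',378,191,.046),'cab front bottom',onz('top',387,170,0),onz('top',523,170,0))
```

```text
head [ 0.6114537  -0.31574548  0.036     ] tail [ 0.44091995 -0.33469471  0.03      ] len 0.17158330786448867 yaw 6.340534771814922
mat [[ 0.688 -0.236  0.004]
 [ 0.699 -0.382  0.004]
 [ 0.414 -0.404  0.004]
 [ 0.403 -0.258  0.004]] [ 0.55117282 -0.31995134  0.004     ]
cols [0.63369052 0.2345095  0.155     ] [0.61995502 0.11192818 0.155     ] [0.62682277 0.17321884 0.155     ] 0.12334846830091133 clamp yaw -6.393443470691193
pilot [0.63086289 0.17415744 0.146     ] teeth [0.62759873 0.17389961 0.118     ]
base [0.57768485 0.26291189 0.014     ] [0.55890172 0.09662726 0.014     ] [0.67492712 0.08318587 0.014     ]
scene pilot px [np.float64(281.235730755201), np.float64(224.4603037419199)] head [np.float64(397.55944685129555), np.float64(194.75896167813485)] [np.float64(439.45100679493396), np.float64(217.17739016367503)]
[array([0.374, 0.081, 0.171]), array([ 0.378, -0.065,  0.171]), array([ 0.252, -0.066,  0.171]), array([0.249, 0.078, 0.171])]
tin [ 0.66328878 -0.05063789  0.046     ] cab front bottom [ 0.72972025 -0.07821988  0.        ] [ 0.73881763 -0.42683058  0.        ]
```

View pics/crop1.png

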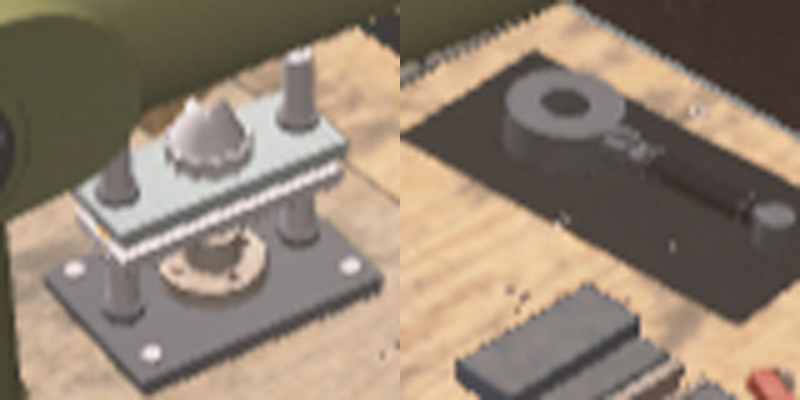

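The head and tail agree in both views: the wrench head is at (0.6115, -0.3157), yaw 6.3°. The screw is at (0.627, 0.173), clamp yaw -6.4°. I'll take the tool x = -(wrench x) grasp, because it keeps joint 7 in range for the swings.

```bash
python3 -m jog '[{"rz":-0.91},{"rz":-0.91},{"rz":-0.91},{"rz":-0.91},{"rz":-0.91},{"rz":-0.91},{"rz":-0.91},{"rz":-0.91}]' 0.6
python3 -m jog '[{"x":-1,"y":-1},{"x":-1,"y":-1},{"x":-1,"y":-1},{"x":-1,"y":-1},{"x":-1,"y":-1},{"x":-1,"y":-1},{"y":-1},{"y":-1},{"y":-1},{"y":-1}]'
```

```text
schema error: expected keys x, y, z, rx, ry, rz
schema error: expected keys x, y, z, rx, ry, rz
```

```bash
python3 -m jog '[{"x":0,"y":0,"z":0,"rx":0,"ry":0,"rz":-0.91},{"x":0,"y":0,"z":0,"rx":0,"ry":0,"rz":-0.91},{"x":0,"y":0,"z":0,"rx":0,"ry":0,"rz":-0.91},{"x":0,"y":0,"z":0,"rx":0,"ry":0,"rz":-0.91},{"x":0,"y":0,"z":0,"rx":0,"ry":0,"rz":-0.91},{"x":0,"y":0,"z":0,"rx":0,"ry":0,"rz":-0.91},{"x":0,"y":0,"z":0,"rx":0,"ry":0,"rz":-0.91},{"x":0,"y":0,"z":0,"rx":0,"ry":0,"rz":-0.91}]' 0.6
python3 -m jog '[{"x":-1,"y":-1,"z":0,"rx":0,"ry":0,"rz":0},{"x":-1,"y":-1,"z":0,"rx":0,"ry":0,"rz":0},{"x":-1,"y":-1,"z":0,"rx":0,"ry":0,"rz":0},{"x":-1,"y":-1,"z":0,"rx":0,"ry":0,"rz":0},{"x":-1,"y":-1,"z":0,"rx":0,"ry":0,"rz":0},{"x":-1,"y":-1,"z":0,"rx":0,"ry":0,"rz":0},{"x":0,"y":-1,"z":0,"rx":0,"ry":0,"rz":0},{"x":0,"y":-1,"z":0,"rx":0,"ry":0,"rz":0},{"x":0,"y":-1,"z":0,"rx":0,"ry":0,"rz":0},{"x":0,"y":-1,"z":0,"rx":0,"ry":0,"rz":0}]'
```

```text
time_s: 1.1
tcp_pos: [0.2518, 0.5991, 0.4041]
orientation: [[-0.994, -0.112, -0.0], [-0.112, 0.994, -0.001], [0.0, -0.001, -1.0]]
force: [-0.4, 0.2, 0.8]
finger_gap: 0.603
grip_force: 0.0
time_s: 2.35
tcp_pos: [0.4285, 0.366, 0.4046]
orientation: [[-0.994, -0.11, -0.0], [-0.11, 0.994, -0.0], [0.0, -0.0, -1.0]]
force: [-0.1, 0.9, -0.8]
finger_gap: 0.604
grip_force: 0.0
```

```bash
python3 -m jog '[{"x":0,"y":-1,"z":0,"rx":0,"ry":0,"rz":0},{"x":0,"y":-1,"z":0,"rx":0,"ry":0,"rz":0},{"x":0,"y":-1,"z":0,"rx":0,"ry":0,"rz":0},{"x":0,"y":-1,"z":0,"rx":0,"ry":0,"rz":0},{"x":0,"y":-1,"z":0,"rx":0,"ry":0,"rz":0},{"x":0,"y":-1,"z":0,"rx":0,"ry":0,"rz":0},{"x":0,"y":-1,"z":0,"rx":0,"ry":0,"rz":0},{"x":0,"y":-1,"z":0,"rx":0,"ry":0,"rz":0},{"x":0,"y":-1,"z":0,"rx":0,"ry":0,"rz":0},{"x":0,"y":-1,"z":0,"rx":0,"ry":0,"rz":0}]' | head -2
python3 -m jog '[{"x":0,"y":-1,"z":0,"rx":0,"ry":0,"rz":0},{"x":0,"y":-1,"z":0,"rx":0,"ry":0,"rz":0},{"x":0,"y":-1,"z":0,"rx":0,"ry":0,"rz":0},{"x":0,"y":-1,"z":0,"rx":0,"ry":0,"rz":0},{"x":0,"y":-1,"z":0,"rx":0,"ry":0,"rz":0},{"x":0,"y":-1,"z":0,"rx":0,"ry":0,"rz":0},{"x":0,"y":-1,"z":0,"rx":0,"ry":0,"rz":0},{"x":0,"y":-1,"z":0,"rx":0,"ry":0,"rz":0},{"x":0,"y":-1,"z":0,"rx":0,"ry":0,"rz":0},{"x":0,"y":-1,"z":0,"rx":0,"ry":0,"rz":0}]' | head -2
python3 -m jog '[{"x":0,"y":-1,"z":0,"rx":0,"ry":0,"rz":0},{"x":0,"y":-1,"z":0,"rx":0,"ry":0,"rz":0},{"x":0,"y":-1,"z":0,"rx":0,"ry":0,"rz":0},{"x":0,"y":-1,"z":0,"rx":0,"ry":0,"rz":0},{"x":0,"y":-1,"z":0,"rx":0,"ry":0,"rz":0},{"x":0,"y":-1,"z":0,"rx":0,"ry":0,"rz":0},{"x":0,"y":-1,"z":0,"rx":0,"ry":0,"rz":0},{"x":-0.08,"y":-0.7,"z":0,"rx":0,"ry":0,"rz":0},{"x":0,"y":0,"z":1,"rx":0,"ry":0,"rz":0},{"x":0,"y":0,"z":1,"rx":0,"ry":0,"rz":0}]'
```

```text
time_s: 3.6
tcp_pos: [0.4558, 0.1173, 0.4048]
time_s: 4.85
tcp_pos: [0.483, -0.131, 0.4048]
time_s: 6.1
tcp_pos: [0.5067, -0.3211, 0.3543]
orientation: [[-0.994, -0.11, 0.001], [-0.11, 0.994, 0.0], [-0.001, 0.0, -1.0]]
force: [0.2, 0.4, 1.1]
finger_gap: 0.598
grip_force: 0.0
```

```bash
python3 -m jog '[{"x":0,"y":-0.24,"z":1,"rx":0,"ry":0,"rz":0},{"x":0,"y":0,"z":1,"rx":0,"ry":0,"rz":0},{"x":0,"y":0,"z":1,"rx":0,"ry":0,"rz":0},{"x":0,"y":0,"z":1,"rx":0,"ry":0,"rz":0},{"x":0,"y":0,"z":1,"rx":0,"ry":0,"rz":0},{"x":0,"y":0,"z":1,"rx":0,"ry":0,"rz":0},{"x":0,"y":0,"z":0.55,"rx":0,"ry":0,"rz":0},{"x":0,"y":0,"z":0,"rx":0,"ry":0,"rz":0}]'
python3 -m jog '[{"x":0,"y":0,"z":0,"rx":0,"ry":0,"rz":0},{"x":0,"y":0,"z":0,"rx":0,"ry":0,"rz":0},{"x":0,"y":0,"z":0,"rx":0,"ry":0,"rz":0},{"x":0,"y":0,"z":0,"rx":0,"ry":0,"rz":0},{"x":0,"y":0,"z":0,"rx":0,"ry":0,"rz":0}]' 0 60
```

```text
time_s: 7.1
tcp_pos: [0.5071, -0.3265, 0.1902]
orientation: [[-0.994, -0.11, -0.002], [-0.11, 0.994, 0.001], [0.001, 0.001, -1.0]]
force: [0.4, -0.5, 0.4]
finger_gap: 0.601
grip_force: 0.0
time_s: 7.72
tcp_pos: [0.5076, -0.3264, 0.1913]
orientation: [[-0.994, -0.111, 0.0], [-0.111, 0.994, 0.001], [-0.0, 0.001, -1.0]]
force: [-0.2, 1.7, 3.0]
finger_gap: 0.203
grip_force: 60.0
```

```bash
python3 -m jog '[{"x":0,"y":0,"z":-0.4,"rx":0,"ry":0,"rz":0},{"x":0,"y":0,"z":-0.8,"rx":0,"ry":0,"rz":0},{"x":0,"y":0,"z":-1,"rx":0,"ry":0,"rz":0},{"x":0,"y":0,"z":-1,"rx":0,"ry":0,"rz":0},{"x":0,"y":0,"z":-1,"rx":0,"ry":0,"rz":0},{"x":0,"y":0,"z":-1,"rx":0,"ry":0,"rz":0},{"x":0,"y":0,"z":-1,"rx":0,"ry":0,"rz":0},{"x":0,"y":0,"z":-0.8,"rx":0,"ry":0,"rz":0},{"x":0,"y":0.5,"z":-0.5,"rx":0,"ry":0,"rz":0.0},{"x":0,"y":1,"z":0,"rx":0,"ry":0,"rz":0}]'
python3 - <<'E'
from h import *
t=grab('top');s=grab('scene');o=bot.get_obs();g=np.array(o['tcp_pos'])+.164*np.array(o['orientation'])[:,2];print(g,o['wrist_torque'])
X=-np.array(o['orientation'])[:,0];h=g+.105*X;print(h,proj('top',h),proj('scene',h))
def crop(im,n,p):
    u,v=map(int,p);a=max(u-40,0);b=max(v-40,0);print(n,a,b);return cv2.resize(im[b:b+80,a:a+80],(400,400),interpolation=cv2.INTER_CUBIC)
cv2.imwrite('pics/c2.png',np.hstack([crop(t,'t',proj('top',h)),crop(s,'s',proj('scene',h))]))
E
```

```text
time_s: 8.98
tcp_pos: [0.503, -0.2895, 0.3798]
orientation: [[-0.994, -0.108, 0.001], [-0.108, 0.994, -0.001], [-0.001, -0.001, -1.0]]
force: [0.8, 0.1, -3.5]
finger_gap: 0.199
grip_force: 60.0
[ 0.50373958 -0.28508641  0.21430181] [0.11317441 0.14290897 0.00061179]
[ 0.60804779 -0.2730532   0.21430048] [np.float64(491.46800568203923), np.float64(200.95795483896072)] [np.float64(394.3123178125157), np.float64(154.40496681825095)]
t 451 160
s 354 114
```

View pics/c2.png

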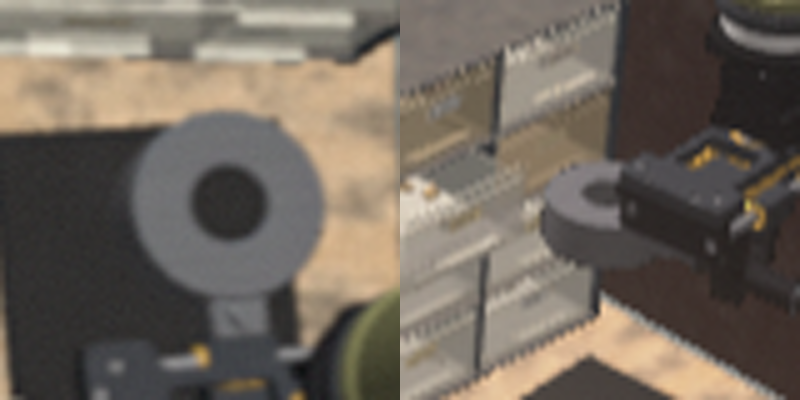

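Run:
```python
from h import *
# picture taken near jog end: tcp (.503,-.2895)
X=np.array([.994,.108]);g=np.array([.503,-.2895]);H=onz('top',496.8,200.6,.222)[:2]
d=H-g;Y=np.array([-X[1],X[0]]);print(H,'along',d@X,'across',d@Y)
# second sample, now at rest
f=grab('top');o=bot.get_obs();R=np.array(o['orientation']);g=np.array(o['tcp_pos'])+.164*R[:,2]
gr=cv2.GaussianBlur(cv2.cvtColor(f,cv2.COLOR_BGR2GRAY),(3,3),0)
c=cv2.HoughCircles(gr[160:240,455:530],cv2.HOUGH_GRADIENT,1,30,param1=100,param2=12,minRadius=15,maxRadius=25)
c2=cv2.HoughCircles(gr[160:240,455:530],cv2.HOUGH_GRADIENT,1,30,param1=100,param2=10,minRadius=5,maxRadius=10)
print(g,o['time_s'])
for c in(c,c2):
  if c is not None:
    for u,v,r in c[0][:2]:
      H=onz('top',455+u,160+v,.222);d=(H-g)[:2];X=-R[:2,0];print(u+455,v+160,r,H,'along',d@X,'across',d@np.array([-X[1],X[0]]))
```

```text
[ 0.60739265 -0.28175854] along 0.10460236681951367 across -0.0035793970171107514
[ 0.50354251 -0.28682098  0.2143162 ] 9.125
493.5 198.5 19.9 [ 0.61173219 -0.27488369  0.222     ] along 0.10884541397672727 across -0.0004264165108007461
492.5 200.5 7.1 [ 0.60737389 -0.27268817  0.222     ] along 0.10476463831807217 across 0.0022498511738570552
```

```bash
python3 -m jog '[{"x":-0.27,"y":0.5,"z":0,"rx":0,"ry":0,"rz":0},{"x":-0.27,"y":1,"z":0,"rx":0,"ry":0,"rz":0},{"x":-0.27,"y":1,"z":0,"rx":0,"ry":0,"rz":0},{"x":-0.27,"y":1,"z":0,"rx":0,"ry":0,"rz":0},{"x":-0.27,"y":1,"z":0,"rx":0,"ry":0,"rz":0},{"x":-0.27,"y":1,"z":0,"rx":0,"ry":0,"rz":0},{"x":-0.27,"y":1,"z":0,"rx":0,"ry":0,"rz":0},{"x":-0.27,"y":1,"z":0,"rx":0,"ry":0,"rz":0},{"x":-0.27,"y":1,"z":0,"rx":0,"ry":0,"rz":0},{"x":-0.27,"y":1,"z":0,"rx":0,"ry":0,"rz":0}]' | head -2
python3 -m jog '[{"x":-0.27,"y":1,"z":0,"rx":0,"ry":0,"rz":0},{"x":-0.27,"y":1,"z":0,"rx":0,"ry":0,"rz":0},{"x":-0.27,"y":1,"z":0,"rx":0,"ry":0,"rz":0},{"x":-0.27,"y":1,"z":0,"rx":0,"ry":0,"rz":0},{"x":-0.27,"y":1,"z":0,"rx":0,"ry":0,"rz":0},{"x":0,"y":0.17,"z":0,"rx":0,"ry":0,"rz":-1},{"x":0,"y":0,"z":0,"rx":0,"ry":0,"rz":-1},{"x":0,"y":0,"z":0,"rx":0,"ry":0,"rz":-1},{"x":0,"y":0,"z":0,"rx":0,"ry":0,"rz":-1},{"x":0,"y":0,"z":0,"rx":0,"ry":0,"rz":-1}]' | head -2
python3 -m jog '[{"x":0,"y":0,"z":0,"rx":0,"ry":0,"rz":-1},{"x":0,"y":0,"z":0,"rx":0,"ry":0,"rz":-1},{"x":0,"y":0,"z":0,"rx":0,"ry":0,"rz":-1},{"x":0,"y":0,"z":0,"rx":0,"ry":0,"rz":-1},{"x":0,"y":0,"z":0,"rx":0,"ry":0,"rz":-1},{"x":0,"y":0,"z":0,"rx":0,"ry":0,"rz":-1},{"x":0,"y":0,"z":0,"rx":0,"ry":0,"rz":-0.85},{"x":0,"y":0,"z":0,"rx":0,"ry":0,"rz":0},{"x":0,"y":0,"z":0,"rx":0,"ry":0,"rz":0}]'
python3 - <<'E'
from h import *
t=grab('top');s=grab('scene');o=bot.get_obs();R=np.array(o['orientation']);g=np.array(o['tcp_pos'])+.164*R[:,2]
h=g-.105*R[:,0];h[2]=g[2]+.010-.004;print(o['time_s'],o['tcp_pos'],R.round(3),h,proj('top',h),proj('scene',h))
def crop(im,p):
    a,b=map(int,p);return cv2.resize(im[b:b+80,a:a+80],(400,400),interpolation=cv2.INTER_CUBIC)
cv2.imwrite('pics/c3.png',np.hstack([crop(t,(243,150)),crop(s,(240,180))]))
E
```

```text
time_s: 10.38
tcp_pos: [0.5444, -0.0447, 0.3783]
time_s: 11.62
tcp_pos: [0.5635, 0.0866, 0.3781]
time_s: 12.75
tcp_pos: [0.5635, 0.0864, 0.3783]
orientation: [[-0.593, -0.806, -0.0], [-0.806, 0.593, -0.0], [0.0, 0.0, -1.0]]
force: [0.2, 0.3, -2.9]
finger_gap: 0.2
grip_force: 60.0
12.85 [0.56353404 0.08632288 0.3784522 ] [[-0.592 -0.806 -0.   ]
 [-0.806  0.592 -0.   ]
 [ 0.     0.    -1.   ]] [0.6257017  0.17092975 0.2204522 ] [np.float64(282.3621729795219), np.float64(186.85022469392902)] [np.float64(281.41418172864724), np.float64(203.48262570725066)]
```

View pics/c3.png

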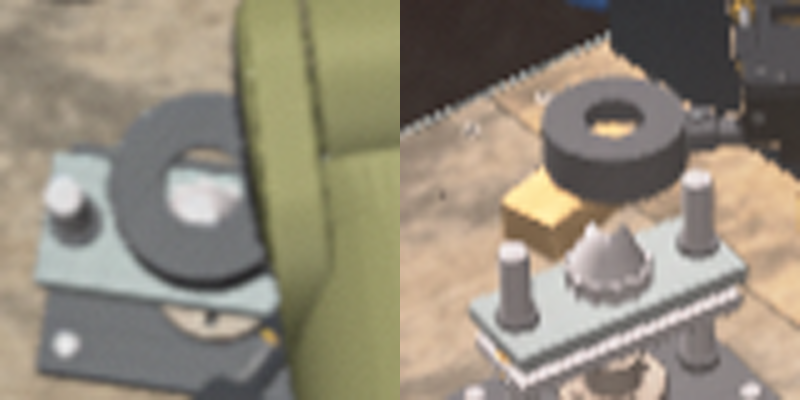

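Run:
```python
from h import *
print('ring top',onz('top',284.4,187.2,.222),'scene',onz('scene',283,204,.222),onz('scene',283,204,.216))
a=onz('scene',262.8,230,.155);b=onz('scene',299.6,216,.155);print('cols scene',a,b,(a+b)/2,np.hypot(*(a-b)[:2]))
a=onz('top',243+67/5,150+195/5,.155);print('left col top',a)
s=bot.grab_frame('scene')[180:260,240:320];g=cv2.cvtColor(s,cv2.COLOR_RGB2GRAY);g=cv2.resize(g,None,fx=4,fy=4,interpolation=cv2.INTER_CUBIC)
# ring silhouette (dark steel) in scene
m=((g<125)).astype(np.uint8);m[:, 230:]=0;m=cv2.morphologyEx(m,cv2.MORPH_OPEN,np.ones((15,15)));
for c in cv2.findContours(m,0,1)[0]:
  if cv2.contourArea(c)>800:x,y,w,h=cv2.boundingRect(c);print(240+x/4,180+y/4,w/4,h/4)
h=np.array([.6257,.17093]);
for dz in(0,):
  th=np.linspace(0,6.283,60);P=np.array([proj('scene',np.r_[h+.041*np.r_[np.cos(t),np.sin(t)],.2225]) for t in th]);Q=np.array([proj('scene',np.r_[h+.041*np.r_[np.cos(t),np.sin(t)],.1905]) for t in th]);print('pred top ring',P.min(0),P.max(0),'bot',Q.min(0),Q.max(0))
```

```text
ring top [0.62468611 0.16648857 0.222     ] scene [0.61922106 0.17036355 0.222     ] [0.62573343 0.16534411 0.216     ]
cols scene [0.63145301 0.23578602 0.155     ] [0.61440743 0.1144417  0.155     ] [0.62293022 0.17511386 0.155     ] 0.12253568695936881
left col top [0.63500223 0.2338627  0.155     ]
260.75 233.25 6.0 12.75
261.25 223.5 12.75 7.5
269.0 207.5 28.5 16.5
240.0 180.0 57.5 25.5
pred top ring [266.76888099 194.46300405] [295.9881979  211.64429594] bot [267.23750813 203.50640274] [296.11947446 220.8171477 ]
```

Both views put the ring about 6.5 mm short of the screw axis in +y. I'll correct that and descend to just above the teeth.

```bash
python3 -m jog '[{"x":-0.23,"y":0.12,"z":0,"rx":0,"ry":0,"rz":0},{"x":0,"y":0,"z":0.6,"rx":0,"ry":0,"rz":0},{"x":0,"y":0,"z":0.8,"rx":0,"ry":0,"rz":0},{"x":0,"y":0,"z":0.7,"rx":0,"ry":0,"rz":0},{"x":0,"y":0,"z":0.4,"rx":0,"ry":0,"rz":0},{"x":0,"y":0,"z":0,"rx":0,"ry":0,"rz":0}]'
python3 - <<'E'
from h import *
t=grab('top');s=grab('scene')
def crop(im,p):
    a,b=map(int,p);return cv2.resize(im[b:b+80,a:a+80],(400,400),interpolation=cv2.INTER_CUBIC)
cv2.imwrite('pics/c4.png',np.hstack([crop(t,(243,150)),crop(s,(240,180))]))
E
```

```text
time_s: 13.65
tcp_pos: [0.5642, 0.0926, 0.3149]
orientation: [[-0.592, -0.806, -0.002], [-0.806, 0.592, -0.001], [0.002, 0.001, -1.0]]
force: [-0.0, 0.7, -1.8]
finger_gap: 0.201
grip_force: 60.0
```

View pics/c4.png

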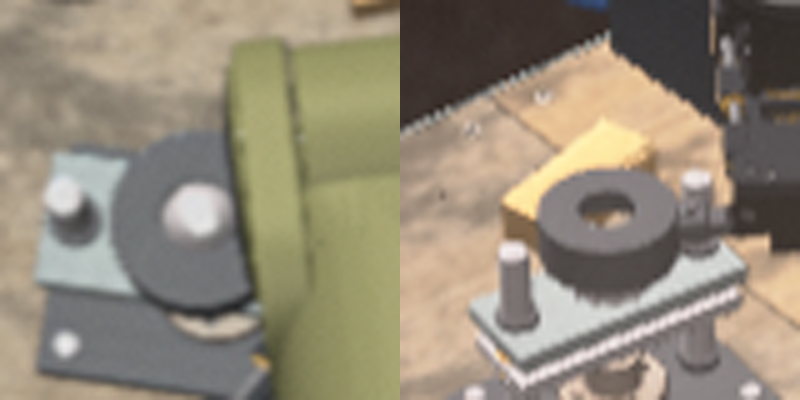

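The top view shows the pilot centred in the ring hole at about (282,192.5), so I'll seat it slowly.

```bash
python3 -m jog '[{"x":0,"y":0,"z":0.25,"rx":0,"ry":0,"rz":0},{"x":0,"y":0,"z":0.2,"rx":0,"ry":0,"rz":0},{"x":0,"y":0,"z":0.2,"rx":0,"ry":0,"rz":0},{"x":0,"y":0,"z":0.1,"rx":0,"ry":0,"rz":0},{"x":0,"y":0,"z":0,"rx":0,"ry":0,"rz":0}]'
python3 -m jog '[{"x":0,"y":0,"z":0.08,"rx":0,"ry":0,"rz":0},{"x":0,"y":0,"z":0.07,"rx":0,"ry":0,"rz":0},{"x":0,"y":0,"z":0,"rx":0,"ry":0,"rz":0}]'
```

```text
time_s: 14.38
tcp_pos: [0.5645, 0.0928, 0.2973]
orientation: [[-0.591, -0.806, 0.0], [-0.806, 0.591, 0.0], [-0.0, 0.0, -1.0]]
force: [-0.4, 0.3, -1.5]
finger_gap: 0.201
grip_force: 60.0
time_s: 14.75
tcp_pos: [0.5648, 0.0928, 0.2935]
orientation: [[-0.592, -0.806, 0.001], [-0.806, 0.592, 0.0], [-0.001, -0.001, -1.0]]
force: [0.6, 1.1, -1.0]
finger_gap: 0.203
grip_force: 60.0
```

```bash
python3 -m jog '[{"x":0,"y":0,"z":0.06,"rx":0,"ry":0,"rz":0},{"x":0,"y":0,"z":0,"rx":0,"ry":0,"rz":0}]'
python3 -m jog '[{"x":0,"y":0,"z":0.04,"rx":0,"ry":0,"rz":0},{"x":0,"y":0,"z":0,"rx":0,"ry":0,"rz":0}]'
```

```text
time_s: 15.0
tcp_pos: [0.5649, 0.0928, 0.2924]
orientation: [[-0.592, -0.806, 0.001], [-0.806, 0.592, 0.0], [-0.001, -0.001, -1.0]]
force: [2.2, 0.6, 1.7]
finger_gap: 0.2
grip_force: 60.0
time_s: 15.25
tcp_pos: [0.5649, 0.0927, 0.2915]
orientation: [[-0.592, -0.806, 0.001], [-0.806, 0.592, 0.001], [-0.001, -0.001, -1.0]]
force: [0.3, 1.4, 3.2]
finger_gap: 0.201
grip_force: 60.0
```

Seated: the load shifted from -2.9 N to about +3 N at the expected height. First driving stroke, 40° then check.

```bash
python3 -m jog '[{"x":-0.01,"y":0.287,"z":0,"rx":0,"ry":0,"rz":1},{"x":-0.01,"y":0.287,"z":0,"rx":0,"ry":0,"rz":1},{"x":-0.01,"y":0.287,"z":0,"rx":0,"ry":0,"rz":1},{"x":-0.01,"y":0.287,"z":0,"rx":0,"ry":0,"rz":1},{"x":-0.01,"y":0.287,"z":0,"rx":0,"ry":0,"rz":1}]'
python3 -m jog '[{"x":-0.01,"y":0.287,"z":0,"rx":0,"ry":0,"rz":1},{"x":-0.01,"y":0.287,"z":0,"rx":0,"ry":0,"rz":1},{"x":-0.01,"y":0.287,"z":0,"rx":0,"ry":0,"rz":1},{"x":-0.01,"y":0.287,"z":0,"rx":0,"ry":0,"rz":1},{"x":-0.01,"y":0.287,"z":0,"rx":0,"ry":0,"rz":1}]'
```

```text
time_s: 15.88
tcp_pos: [0.5404, 0.1186, 0.2918]
orientation: [[-0.832, -0.554, 0.003], [-0.554, 0.832, 0.0], [-0.002, -0.001, -1.0]]
force: [2.4, 0.7, 2.2]
finger_gap: 0.198
grip_force: 60.2
time_s: 16.5
tcp_pos: [0.526, 0.1513, 0.2917]
orientation: [[-0.972, -0.236, 0.003], [-0.236, 0.972, -0.0], [-0.003, -0.001, -1.0]]
force: [2.4, 0.4, 2.3]
finger_gap: 0.199
grip_force: 60.2
```

```bash
python3 -m jog '[{"x":-0.01,"y":0.287,"z":0,"rx":0,"ry":0,"rz":1},{"x":-0.01,"y":0.287,"z":0,"rx":0,"ry":0,"rz":1},{"x":-0.01,"y":0.287,"z":0,"rx":0,"ry":0,"rz":1},{"x":-0.01,"y":0.287,"z":0,"rx":0,"ry":0,"rz":1},{"x":-0.01,"y":0.287,"z":0,"rx":0,"ry":0,"rz":1},{"x":-0.01,"y":0.287,"z":0,"rx":0,"ry":0,"rz":1},{"x":-0.01,"y":0.287,"z":0,"rx":0,"ry":0,"rz":1},{"x":-0.01,"y":0.287,"z":0,"rx":0,"ry":0,"rz":1},{"x":-0.01,"y":0.287,"z":0,"rx":0,"ry":0,"rz":1},{"x":-0.01,"y":0.287,"z":0,"rx":0,"ry":0,"rz":1}]'
python3 -c "
from h import *
o=bot.get_obs();print(o['wrist_torque'],o['joint_pos'])
t=grab('top');s=grab('scene')
def crop(im,p):
    a,b=map(int,p);return cv2.resize(im[b:b+80,a:a+80],(400,400),interpolation=cv2.INTER_CUBIC)
cv2.imwrite('pics/c5.png',np.hstack([crop(t,(243,150)),crop(s,(240,200))]))"
```

```text
time_s: 17.75
tcp_pos: [0.5335, 0.2214, 0.2916]
orientation: [[-0.897, 0.443, 0.002], [0.443, 0.897, -0.001], [-0.002, 0.0, -1.0]]
force: [0.6, 1.5, 3.4]
finger_gap: 0.205
grip_force: 60.3
[ 0.09962676 -0.63030565  0.63227843] [-0.77484165  0.25774894  0.386819    1.78711737 -0.10597214  1.115842
  0.75910786]
```

View pics/c5.png

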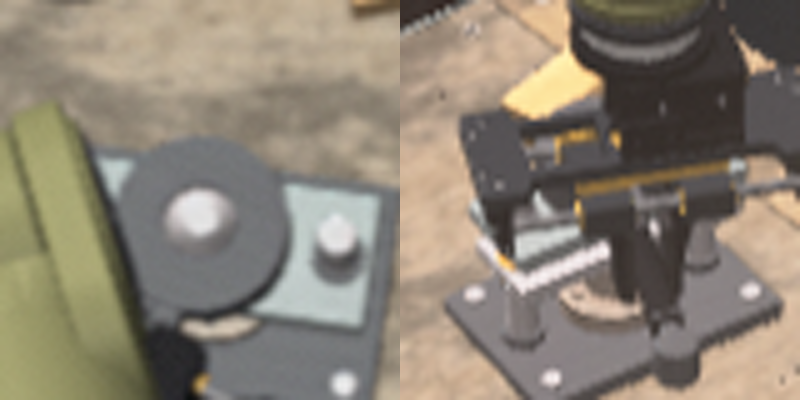

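Torque about z is 0.63 N m, so the pawl is driving, and the ring sits concentric with the pilot at top-view (283,193). I'll finish this stroke and return.

```bash
python3 -m jog '[{"x":-0.01,"y":0.287,"z":0,"rx":0,"ry":0,"rz":1},{"x":-0.01,"y":0.287,"z":0,"rx":0,"ry":0,"rz":1},{"x":-0.01,"y":0.287,"z":0,"rx":0,"ry":0,"rz":1},{"x":-0.01,"y":0.287,"z":0,"rx":0,"ry":0,"rz":1},{"x":-0.01,"y":0.287,"z":0,"rx":0,"ry":0,"rz":1},{"x":-0.01,"y":0.287,"z":0,"rx":0,"ry":0,"rz":1},{"x":-0.01,"y":0.287,"z":0,"rx":0,"ry":0,"rz":1},{"x":-0.01,"y":0.287,"z":0,"rx":0,"ry":0,"rz":1},{"x":-0.01,"y":0.287,"z":0,"rx":0,"ry":0,"rz":1}]'
python3 -c "
from h import *
o=bot.get_obs();print(o['wrist_torque'])"
python3 -m jog '[{"x":-0.01,"y":-0.287,"z":0,"rx":0,"ry":0,"rz":-1},{"x":-0.01,"y":-0.287,"z":0,"rx":0,"ry":0,"rz":-1},{"x":-0.01,"y":-0.287,"z":0,"rx":0,"ry":0,"rz":-1},{"x":-0.01,"y":-0.287,"z":0,"rx":0,"ry":0,"rz":-1},{"x":-0.01,"y":-0.287,"z":0,"rx":0,"ry":0,"rz":-1},{"x":-0.01,"y":-0.287,"z":0,"rx":0,"ry":0,"rz":-1},{"x":-0.01,"y":-0.287,"z":0,"rx":0,"ry":0,"rz":-1},{"x":-0.01,"y":-0.287,"z":0,"rx":0,"ry":0,"rz":-1},{"x":-0.01,"y":-0.287,"z":0,"rx":0,"ry":0,"rz":-1},{"x":-0.01,"y":-0.287,"z":0,"rx":0,"ry":0,"rz":-1}]'
python3 -c "
from h import *
o=bot.get_obs();print(o['wrist_torque'])"
```

```text
time_s: 18.98
tcp_pos: [0.5777, 0.2671, 0.2915]
orientation: [[-0.466, 0.885, 0.001], [0.885, 0.466, 0.0], [-0.0, 0.001, -1.0]]
force: [1.0, 1.4, 4.0]
finger_gap: 0.198
grip_force: 60.4
[ 0.09021605 -0.44491489  0.76461333]
time_s: 20.23
tcp_pos: [0.5304, 0.2143, 0.2911]
orientation: [[-0.927, 0.376, 0.002], [0.376, 0.927, 0.001], [-0.001, 0.001, -1.0]]
force: [2.6, 1.0, 1.1]
finger_gap: 0.206
grip_force: 60.0
[ 0.32149134 -0.84001646  0.15906078]
```

```bash
python3 -m jog '[{"x":-0.01,"y":-0.287,"z":0,"rx":0,"ry":0,"rz":-1},{"x":-0.01,"y":-0.287,"z":0,"rx":0,"ry":0,"rz":-1},{"x":-0.01,"y":-0.287,"z":0,"rx":0,"ry":0,"rz":-1},{"x":-0.01,"y":-0.287,"z":0,"rx":0,"ry":0,"rz":-1},{"x":-0.01,"y":-0.287,"z":0,"rx":0,"ry":0,"rz":-1},{"x":-0.01,"y":-0.287,"z":0,"rx":0,"ry":0,"rz":-1},{"x":-0.01,"y":-0.287,"z":0,"rx":0,"ry":0,"rz":-1},{"x":-0.01,"y":-0.287,"z":0,"rx":0,"ry":0,"rz":-1},{"x":-0.01,"y":-0.287,"z":0,"rx":0,"ry":0,"rz":-1},{"x":-0.01,"y":-0.287,"z":0,"rx":0,"ry":0,"rz":-1}]'
python3 -m jog '[{"x":-0.01,"y":-0.287,"z":0,"rx":0,"ry":0,"rz":-1},{"x":-0.01,"y":-0.287,"z":0,"rx":0,"ry":0,"rz":-1},{"x":-0.01,"y":-0.287,"z":0,"rx":0,"ry":0,"rz":-1},{"x":-0.01,"y":-0.287,"z":0,"rx":0,"ry":0,"rz":-1},{"x":-0.01,"y":-0.287,"z":0,"rx":0,"ry":0,"rz":-1},{"x":-0.01,"y":-0.287,"z":0,"rx":0,"ry":0,"rz":-1},{"x":-0.01,"y":-0.287,"z":0,"rx":0,"ry":0,"rz":-1},{"x":-0.01,"y":-0.287,"z":0,"rx":0,"ry":0,"rz":-1},{"x":-0.01,"y":-0.287,"z":0,"rx":0,"ry":0,"rz":-1}]'
python3 -c "
from h import *
o=bot.get_obs();print(o['wrist_torque'])"
```

```text
time_s: 21.48
tcp_pos: [0.528, 0.1438, 0.2912]
orientation: [[-0.952, -0.307, 0.003], [-0.307, 0.952, 0.001], [-0.003, 0.0, -1.0]]
force: [3.4, 2.7, 0.8]
finger_gap: 0.203
grip_force: 60.0
time_s: 22.6
tcp_pos: [0.565, 0.0925, 0.2911]
orientation: [[-0.59, -0.807, 0.002], [-0.807, 0.59, 0.001], [-0.002, -0.001, -1.0]]
force: [3.1, 3.1, -0.6]
finger_gap: 0.2
grip_force: 60.0
[ 0.76274537 -0.80837426 -0.28165867]
```

```bash
python3 -m jog '[{"x":-0.01,"y":0.287,"z":0,"rx":0,"ry":0,"rz":1},{"x":-0.01,"y":0.287,"z":0,"rx":0,"ry":0,"rz":1},{"x":-0.01,"y":0.287,"z":0,"rx":0,"ry":0,"rz":1},{"x":-0.01,"y":0.287,"z":0,"rx":0,"ry":0,"rz":1},{"x":-0.01,"y":0.287,"z":0,"rx":0,"ry":0,"rz":1},{"x":-0.01,"y":0.287,"z":0,"rx":0,"ry":0,"rz":1},{"x":-0.01,"y":0.287,"z":0,"rx":0,"ry":0,"rz":1},{"x":-0.01,"y":0.287,"z":0,"rx":0,"ry":0,"rz":1},{"x":-0.01,"y":0.287,"z":0,"rx":0,"ry":0,"rz":1},{"x":-0.01,"y":0.287,"z":0,"rx":0,"ry":0,"rz":1}]' | sed -n '2p;4p'
python3 -m jog '[{"x":-0.01,"y":0.287,"z":0,"rx":0,"ry":0,"rz":1},{"x":-0.01,"y":0.287,"z":0,"rx":0,"ry":0,"rz":1},{"x":-0.01,"y":0.287,"z":0,"rx":0,"ry":0,"rz":1},{"x":-0.01,"y":0.287,"z":0,"rx":0,"ry":0,"rz":1},{"x":-0.01,"y":0.287,"z":0,"rx":0,"ry":0,"rz":1},{"x":-0.01,"y":0.287,"z":0,"rx":0,"ry":0,"rz":1},{"x":-0.01,"y":0.287,"z":0,"rx":0,"ry":0,"rz":1},{"x":-0.01,"y":0.287,"z":0,"rx":0,"ry":0,"rz":1},{"x":-0.01,"y":0.287,"z":0,"rx":0,"ry":0,"rz":1},{"x":-0.01,"y":0.287,"z":0,"rx":0,"ry":0,"rz":1}]' | sed -n '2p;4p'
python3 -c "
from h import *
o=bot.get_obs();print(o['wrist_torque'])"
python3 -m jog '[{"x":-0.01,"y":0.287,"z":0,"rx":0,"ry":0,"rz":1},{"x":-0.01,"y":0.287,"z":0,"rx":0,"ry":0,"rz":1},{"x":-0.01,"y":0.287,"z":0,"rx":0,"ry":0,"rz":1},{"x":-0.01,"y":0.287,"z":0,"rx":0,"ry":0,"rz":1},{"x":-0.01,"y":0.287,"z":0,"rx":0,"ry":0,"rz":1},{"x":-0.01,"y":0.287,"z":0,"rx":0,"ry":0,"rz":1},{"x":-0.01,"y":0.287,"z":0,"rx":0,"ry":0,"rz":1},{"x":-0.01,"y":0.287,"z":0,"rx":0,"ry":0,"rz":1},{"x":-0.01,"y":0.287,"z":0,"rx":0,"ry":0,"rz":1}]'
python3 -c "
from h import *
o=bot.get_obs();print(o['wrist_torque'])"
```

```text
tcp_pos: [0.526, 0.1501, 0.2911]
force: [4.4, 0.3, -0.8]
tcp_pos: [0.5329, 0.2203, 0.2907]
force: [0.9, 0.5, 1.7]
[-0.39665034 -0.26234363  0.57675865]
time_s: 26.22
tcp_pos: [0.5768, 0.2669, 0.2906]
orientation: [[-0.466, 0.885, -0.003], [0.885, 0.466, -0.001], [0.0, -0.003, -1.0]]
force: [-1.1, 2.1, 2.6]
finger_gap: 0.207
grip_force: 60.2
[-0.15847111  0.18525452  0.55653503]
```

```bash
python3 -m jog '[{"x":-0.01,"y":-0.287,"z":0,"rx":0,"ry":0,"rz":-1},{"x":-0.01,"y":-0.287,"z":0,"rx":0,"ry":0,"rz":-1},{"x":-0.01,"y":-0.287,"z":0,"rx":0,"ry":0,"rz":-1},{"x":-0.01,"y":-0.287,"z":0,"rx":0,"ry":0,"rz":-1},{"x":-0.01,"y":-0.287,"z":0,"rx":0,"ry":0,"rz":-1},{"x":-0.01,"y":-0.287,"z":0,"rx":0,"ry":0,"rz":-1},{"x":-0.01,"y":-0.287,"z":0,"rx":0,"ry":0,"rz":-1},{"x":-0.01,"y":-0.287,"z":0,"rx":0,"ry":0,"rz":-1},{"x":-0.01,"y":-0.287,"z":0,"rx":0,"ry":0,"rz":-1},{"x":-0.01,"y":-0.287,"z":0,"rx":0,"ry":0,"rz":-1}]' | sed -n '2p;4p'
python3 -m jog '[{"x":-0.01,"y":-0.287,"z":0,"rx":0,"ry":0,"rz":-1},{"x":-0.01,"y":-0.287,"z":0,"rx":0,"ry":0,"rz":-1},{"x":-0.01,"y":-0.287,"z":0,"rx":0,"ry":0,"rz":-1},{"x":-0.01,"y":-0.287,"z":0,"rx":0,"ry":0,"rz":-1},{"x":-0.01,"y":-0.287,"z":0,"rx":0,"ry":0,"rz":-1},{"x":-0.01,"y":-0.287,"z":0,"rx":0,"ry":0,"rz":-1},{"x":-0.01,"y":-0.287,"z":0,"rx":0,"ry":0,"rz":-1},{"x":-0.01,"y":-0.287,"z":0,"rx":0,"ry":0,"rz":-1},{"x":-0.01,"y":-0.287,"z":0,"rx":0,"ry":0,"rz":-1},{"x":-0.01,"y":-0.287,"z":0,"rx":0,"ry":0,"rz":-1}]' | sed -n '2p;4p'
python3 -m jog '[{"x":-0.01,"y":-0.287,"z":0,"rx":0,"ry":0,"rz":-1},{"x":-0.01,"y":-0.287,"z":0,"rx":0,"ry":0,"rz":-1},{"x":-0.01,"y":-0.287,"z":0,"rx":0,"ry":0,"rz":-1},{"x":-0.01,"y":-0.287,"z":0,"rx":0,"ry":0,"rz":-1},{"x":-0.01,"y":-0.287,"z":0,"rx":0,"ry":0,"rz":-1},{"x":-0.01,"y":-0.287,"z":0,"rx":0,"ry":0,"rz":-1},{"x":-0.01,"y":-0.287,"z":0,"rx":0,"ry":0,"rz":-1},{"x":-0.01,"y":-0.287,"z":0,"rx":0,"ry":0,"rz":-1},{"x":-0.01,"y":-0.287,"z":0,"rx":0,"ry":0,"rz":-1}]' 
python3 -m jog '[{"x":-0.01,"y":0.287,"z":0,"rx":0,"ry":0,"rz":1},{"x":-0.01,"y":0.287,"z":0,"rx":0,"ry":0,"rz":1},{"x":-0.01,"y":0.287,"z":0,"rx":0,"ry":0,"rz":1},{"x":-0.01,"y":0.287,"z":0,"rx":0,"ry":0,"rz":1},{"x":-0.01,"y":0.287,"z":0,"rx":0,"ry":0,"rz":1},{"x":-0.01,"y":0.287,"z":0,"rx":0,"ry":0,"rz":1},{"x":-0.01,"y":0.287,"z":0,"rx":0,"ry":0,"rz":1}]'
python3 -c "
from h import *
o=bot.get_obs();print(o['wrist_torque'])"
```

```text
tcp_pos: [0.5303, 0.2142, 0.2911]
force: [2.5, 2.8, 0.8]
tcp_pos: [0.5279, 0.1439, 0.2912]
force: [4.2, 2.7, -0.7]
time_s: 29.85
tcp_pos: [0.565, 0.0925, 0.2911]
orientation: [[-0.59, -0.807, 0.002], [-0.807, 0.59, 0.001], [-0.002, -0.001, -1.0]]
force: [3.4, 2.2, -0.1]
finger_gap: 0.202
grip_force: 60.0
time_s: 30.72
tcp_pos: [0.5333, 0.1306, 0.2915]
orientation: [[-0.901, -0.433, 0.003], [-0.433, 0.901, 0.0], [-0.003, -0.001, -1.0]]
force: [4.9, 0.7, 1.4]
finger_gap: 0.202
grip_force: 60.1
[ 0.43140773 -1.03774806  0.41392857]
```

```bash
python3 -m jog '[{"x":-0.01,"y":0.287,"z":0,"rx":0,"ry":0,"rz":1},{"x":-0.01,"y":0.287,"z":0,"rx":0,"ry":0,"rz":1},{"x":-0.01,"y":0.287,"z":0,"rx":0,"ry":0,"rz":1}]' | sed -n '2,4p'
python3 -c "
from h import *
o=bot.get_obs();print(o['wrist_torque'])"
python3 -m jog '[{"x":-0.01,"y":0.287,"z":0,"rx":0,"ry":0,"rz":1},{"x":-0.01,"y":0.287,"z":0,"rx":0,"ry":0,"rz":1},{"x":-0.01,"y":0.287,"z":0,"rx":0,"ry":0,"rz":1}]' | sed -n '2,4p'
python3 -c "
from h import *
o=bot.get_obs();print(o['wrist_torque'])"
```

```text
tcp_pos: [0.5281, 0.1458, 0.2931]
orientation: [[-0.972, -0.235, 0.008], [-0.235, 0.972, -0.008], [-0.005, -0.009, -1.0]]
force: [6.1, -15.6, 10.6]
[-2.79421412 -1.38110725  1.3891159 ]
tcp_pos: [0.5275, 0.1558, 0.2928]
orientation: [[-1.0, -0.021, 0.008], [-0.021, 0.999, -0.026], [-0.008, -0.026, -1.0]]
force: [9.8, -42.8, 12.9]
[-9.02898237 -2.30515013  1.85117603]
```

The stop is reached: the reaction rises to 43 N at the grip, about 4.5 N m about the screw. I'll back off to relieve the load, look at the jaw, then lift.

```bash
python3 -m jog '[{"x":-0.01,"y":-0.287,"z":0,"rx":0,"ry":0,"rz":-1},{"x":-0.01,"y":-0.287,"z":0,"rx":0,"ry":0,"rz":-1},{"x":-0.01,"y":-0.287,"z":0,"rx":0,"ry":0,"rz":-1},{"x":-0.01,"y":-0.287,"z":0,"rx":0,"ry":0,"rz":-1},{"x":-0.01,"y":-0.287,"z":0,"rx":0,"ry":0,"rz":-1},{"x":0,"y":0,"z":0,"rx":0,"ry":0,"rz":0}]'
python3 -c "
from h import *
o=bot.get_obs();print(o['wrist_torque'])
t=grab('top');s=grab('scene')
def crop(im,p):
    a,b=map(int,p);return cv2.resize(im[b:b+80,a:a+80],(400,400),interpolation=cv2.INTER_CUBIC)
cv2.imwrite('pics/c6.png',np.hstack([crop(t,(243,150)),crop(s,(240,200))]))"
```

```text
time_s: 32.22
tcp_pos: [0.531, 0.1354, 0.2915]
orientation: [[-0.929, -0.369, 0.004], [-0.369, 0.929, -0.001], [-0.003, -0.002, -1.0]]
force: [5.8, -0.7, 0.7]
finger_gap: 0.204
grip_force: 58.7
[-1.13502295e-03 -1.17920655e+00 -4.53947533e-02]
```

View pics/c6.png

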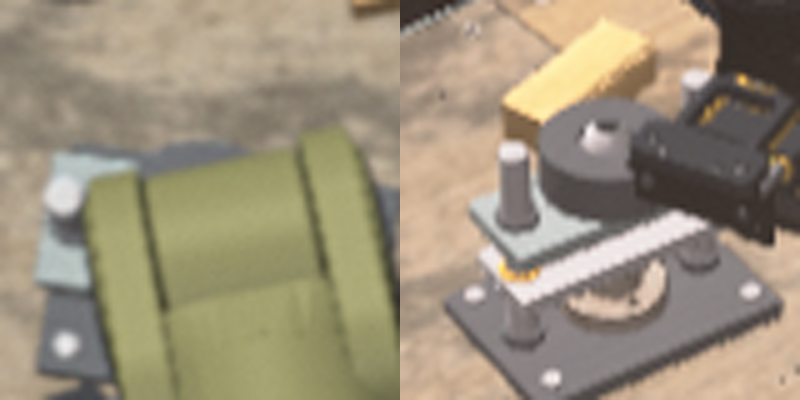

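The scene view shows the white jaw well below the bridge (crop about (600,260)), down at the hub, with the ring still seated. Lifting off and carrying back.

```bash
python3 -m jog '[{"x":0,"y":0,"z":-0.2,"rx":0,"ry":0,"rz":0},{"x":0,"y":0,"z":-0.4,"rx":0,"ry":0,"rz":0},{"x":0,"y":0,"z":-0.5,"rx":0,"ry":0,"rz":0},{"x":0,"y":0,"z":-0.5,"rx":0,"ry":0,"rz":0},{"x":0,"y":0,"z":-0.5,"rx":0,"ry":0,"rz":0},{"x":0,"y":0,"z":-0.8,"rx":0,"ry":0,"rz":0},{"x":0,"y":0,"z":-0.7,"rx":0,"ry":0,"rz":0},{"x":0,"y":0,"z":0,"rx":0,"ry":0,"rz":0}]'
python3 -m jog '[{"x":0,"y":0,"z":0,"rx":0,"ry":0,"rz":0.95},{"x":0,"y":0,"z":0,"rx":0,"ry":0,"rz":1},{"x":0,"y":0,"z":0,"rx":0,"ry":0,"rz":1},{"x":0,"y":0,"z":0,"rx":0,"ry":0,"rz":0.9},{"x":0.15,"y":-0.5,"z":0,"rx":0,"ry":0,"rz":0},{"x":0.15,"y":-1,"z":0,"rx":0,"ry":0,"rz":0},{"x":0.15,"y":-1,"z":0,"rx":0,"ry":0,"rz":0},{"x":0.15,"y":-1,"z":0,"rx":0,"ry":0,"rz":0},{"x":0.15,"y":-1,"z":0,"rx":0,"ry":0,"rz":0},{"x":0.15,"y":-1,"z":0,"rx":0,"ry":0,"rz":0}]'
python3 -m jog '[{"x":0.15,"y":-1,"z":0,"rx":0,"ry":0,"rz":0},{"x":0.15,"y":-1,"z":0,"rx":0,"ry":0,"rz":0},{"x":0.15,"y":-1,"z":0,"rx":0,"ry":0,"rz":0},{"x":0.15,"y":-1,"z":0,"rx":0,"ry":0,"rz":0},{"x":0.15,"y":-1,"z":0,"rx":0,"ry":0,"rz":0},{"x":0.15,"y":-1,"z":0,"rx":0,"ry":0,"rz":0},{"x":0.15,"y":-1,"z":0,"rx":0,"ry":0,"rz":0},{"x":0.15,"y":-1,"z":0,"rx":0,"ry":0,"rz":0},{"x":0.15,"y":-1,"z":0,"rx":0,"ry":0,"rz":0},{"x":0.15,"y":-1,"z":0,"rx":0,"ry":0,"rz":0}]'
python3 -m jog '[{"x":0.15,"y":-1,"z":0,"rx":0,"ry":0,"rz":0},{"x":0.15,"y":-1,"z":0,"rx":0,"ry":0,"rz":0},{"x":0.3,"y":-0.76,"z":0,"rx":0,"ry":0,"rz":0},{"x":0,"y":0,"z":0,"rx":0,"ry":0,"rz":0},{"x":0,"y":0,"z":0,"rx":0,"ry":0,"rz":0}]'
python3 -c "
from h import *
s=grab('scene');t=grab('top');o=bot.get_obs()
cv2.imwrite('pics/c7.png',np.hstack([cv2.resize(t[150:310,430:540],(400,582)),cv2.resize(s[100:245,345:445],(400,582))]))"
```

```text
time_s: 33.33
tcp_pos: [0.5302, 0.1373, 0.3827]
orientation: [[-0.929, -0.37, 0.003], [-0.37, 0.929, 0.001], [-0.003, 0.0, -1.0]]
force: [-0.9, -0.6, -4.3]
finger_gap: 0.201
grip_force: 59.9
time_s: 34.58
tcp_pos: [0.5219, -0.0036, 0.3806]
orientation: [[-0.994, -0.111, -0.001], [-0.111, 0.994, -0.0], [0.001, -0.0, -1.0]]
force: [0.1, -1.3, -3.4]
finger_gap: 0.201
grip_force: 59.9
time_s: 35.83
tcp_pos: [0.5117, -0.2559, 0.3806]
orientation: [[-0.994, -0.111, -0.001], [-0.111, 0.994, 0.0], [0.001, 0.0, -1.0]]
force: [0.1, 0.2, -3.0]
finger_gap: 0.2
grip_force: 59.9
time_s: 36.45
tcp_pos: [0.5055, -0.3238, 0.3807]
orientation: [[-0.994, -0.111, -0.0], [-0.111, 0.994, 0.001], [0.0, 0.001, -1.0]]
force: [0.2, -0.2, -3.4]
finger_gap: 0.198
grip_force: 59.9
```

View pics/c7.png

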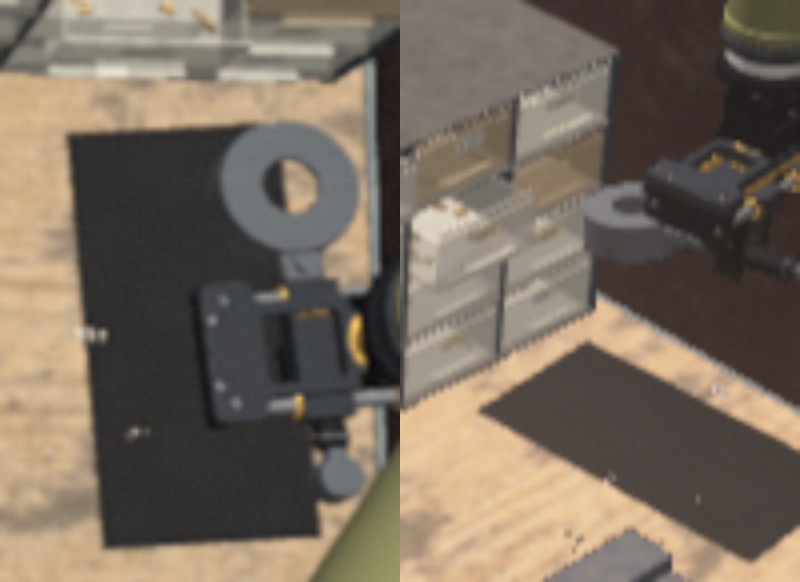

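```bash
python3 - <<'E'
from h import *
H=onz('top',430+289/3.636,150+186/3.6375,.226);T=onz('top',430+340/3.636,150+477/3.6375,.220);d=(H-T)[:2];print(H,T,np.hypot(*d),np.degrees(np.arctan2(d[1],d[0])),bot.get_obs()['tcp_pos'])
E
python3 -m jog '[{"x":0,"y":0,"z":0.8,"rx":0,"ry":0,"rz":0},{"x":0,"y":0,"z":1,"rx":0,"ry":0,"rz":0},{"x":0,"y":0,"z":1,"rx":0,"ry":0,"rz":0},{"x":0,"y":0,"z":1,"rx":0,"ry":0,"rz":0},{"x":0,"y":0,"z":1,"rx":0,"ry":0,"rz":0},{"x":0,"y":0,"z":1,"rx":0,"ry":0,"rz":0},{"x":0,"y":0,"z":0.8,"rx":0,"ry":0,"rz":0},{"x":0,"y":0,"z":0.4,"rx":0,"ry":0,"rz":0},{"x":0,"y":0,"z":0.2,"rx":0,"ry":0,"rz":0},{"x":0,"y":0,"z":0,"rx":0,"ry":0,"rz":0}]'
```

```text
[ 0.60604064 -0.30702957  0.226     ] [ 0.43928003 -0.33425371  0.22      ] 0.16896820298157086 9.271904125650902 [ 0.50594963 -0.32326358  0.38083359]
time_s: 37.8
tcp_pos: [0.5058, -0.3248, 0.2017]
orientation: [[-0.994, -0.11, 0.001], [-0.11, 0.994, -0.0], [-0.001, -0.0, -1.0]]
force: [-2.6, 0.8, 0.8]
finger_gap: 0.204
grip_force: 60.0
```

```bash
python3 -m jog '[{"x":0,"y":0,"z":0.16,"rx":0,"ry":0,"rz":0},{"x":0,"y":0,"z":0,"rx":0,"ry":0,"rz":0},{"x":0,"y":0,"z":0,"rx":0,"ry":0,"rz":0}]'
python3 -c "
from h import *
print(bot.get_obs()['wrist_torque'])
s=grab('scene');t=grab('top')
cv2.imwrite('pics/c8.png',np.hstack([cv2.resize(t[165:310,440:540],(400,580)),cv2.resize(s[155:255,365:434],(400,580))]))"
```

```text
time_s: 38.17
tcp_pos: [0.506, -0.3247, 0.1976]
orientation: [[-0.994, -0.11, 0.002], [-0.11, 0.994, -0.001], [-0.002, -0.001, -1.0]]
force: [-1.9, -0.4, 2.4]
finger_gap: 0.201
grip_force: 60.0
[ 0.10680954 -0.31415423  0.04576312]
```

View pics/c8.png

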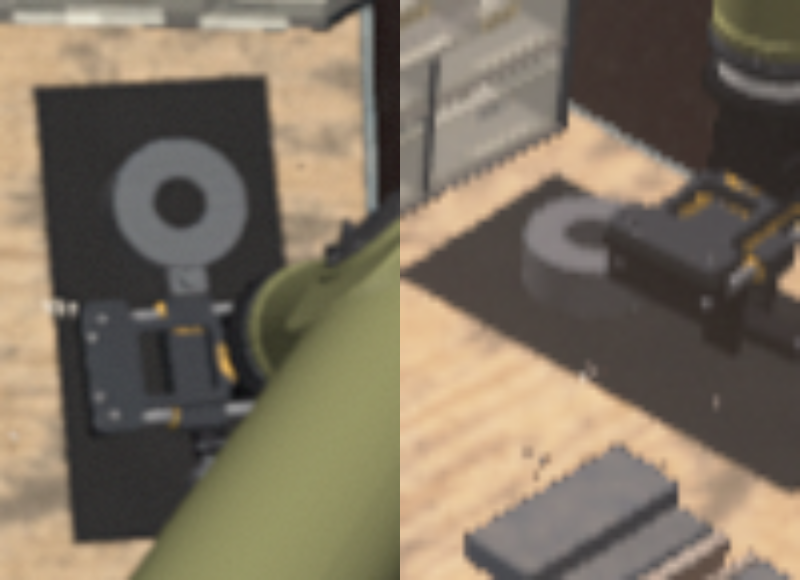

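The ring is back at its starting spot on the mat (crop (180,201)) with the head touching first. I'll lower the tail the last few millimetres and release.

```bash
python3 -m jog '[{"x":0,"y":0,"z":0.12,"rx":0,"ry":0,"rz":0},{"x":0,"y":0,"z":0.12,"rx":0,"ry":0,"rz":0},{"x":0,"y":0,"z":0,"rx":0,"ry":0,"rz":0}]' - 20
python3 -m jog '[{"x":0,"y":0,"z":0,"rx":0,"ry":0,"rz":0},{"x":0,"y":0,"z":0,"rx":0,"ry":0,"rz":0},{"x":0,"y":0,"z":0,"rx":0,"ry":0,"rz":0},{"x":0,"y":0,"z":0,"rx":0,"ry":0,"rz":0},{"x":0,"y":0,"z":0,"rx":0,"ry":0,"rz":0}]' 0.6
python3 -m jog '[{"x":0,"y":0,"z":-0.4,"rx":0,"ry":0,"rz":0},{"x":0,"y":0,"z":-0.8,"rx":0,"ry":0,"rz":0},{"x":0,"y":0,"z":-1,"rx":0,"ry":0,"rz":0},{"x":0,"y":0,"z":-1,"rx":0,"ry":0,"rz":0},{"x":0,"y":0,"z":-1,"rx":0,"ry":0,"rz":0},{"x":0,"y":0,"z":-1,"rx":0,"ry":0,"rz":0},{"x":0,"y":0,"z":-1,"rx":0,"ry":0,"rz":0},{"x":0,"y":1,"z":-1,"rx":0,"ry":0,"rz":0},{"x":0,"y":1,"z":0,"rx":0,"ry":0,"rz":0},{"x":0,"y":1,"z":0,"rx":0,"ry":0,"rz":0}]'
python3 -m jog '[{"x":0,"y":1,"z":0,"rx":0,"ry":0,"rz":0},{"x":0,"y":1,"z":0,"rx":0,"ry":0,"rz":0},{"x":0,"y":1,"z":0,"rx":0,"ry":0,"rz":0},{"x":0,"y":1,"z":0,"rx":0,"ry":0,"rz":0},{"x":0,"y":1,"z":0,"rx":0,"ry":0,"rz":0},{"x":0,"y":1,"z":0,"rx":0,"ry":0,"rz":0},{"x":0,"y":0,"z":0,"rx":0,"ry":0,"rz":0}]'
python3 -c "
from h import *
t=grab('top');s=grab('scene')
cv2.imwrite('pics/c9.png',np.hstack([cv2.resize(t[140:310,220:540],(798,424))]))
a=np.hstack([cv2.resize(s[205:285,240:320],(300,300)),cv2.resize(s[160:240,365:465],(375,300))]);b=cv2.resize(t[140:310,220:540],(540,287))
m=np.zeros((590,690,3),np.uint8);m[:300,:675]=a;m[300:587,:540]=b;cv2.imwrite('pics/c9.png',m)"
```

```text
time_s: 38.65
tcp_pos: [0.5054, -0.3245, 0.1909]
orientation: [[-0.994, -0.11, -0.001], [-0.11, 0.994, 0.0], [0.001, 0.001, -1.0]]
force: [-1.5, 0.2, 2.7]
finger_gap: 0.2
grip_force: 20.0
time_s: 39.28
tcp_pos: [0.5055, -0.3245, 0.191]
orientation: [[-0.994, -0.11, 0.0], [-0.11, 0.994, 0.0], [-0.0, 0.0, -1.0]]
force: [1.1, 0.0, -0.1]
finger_gap: 0.585
grip_force: 0.0
time_s: 40.52
tcp_pos: [0.497, -0.2497, 0.3731]
orientation: [[-0.994, -0.109, 0.003], [-0.109, 0.994, -0.0], [-0.003, -0.001, -1.0]]
force: [0.4, 0.8, 0.5]
finger_gap: 0.601
grip_force: 0.0
time_s: 41.4
tcp_pos: [0.4807, -0.0996, 0.3723]
orientation: [[-0.994, -0.113, 0.002], [-0.113, 0.994, 0.001], [-0.002, 0.001, -1.0]]
force: [0.3, -0.5, 0.4]
finger_gap: 0.597
grip_force: 0.0
```

View pics/c9.png

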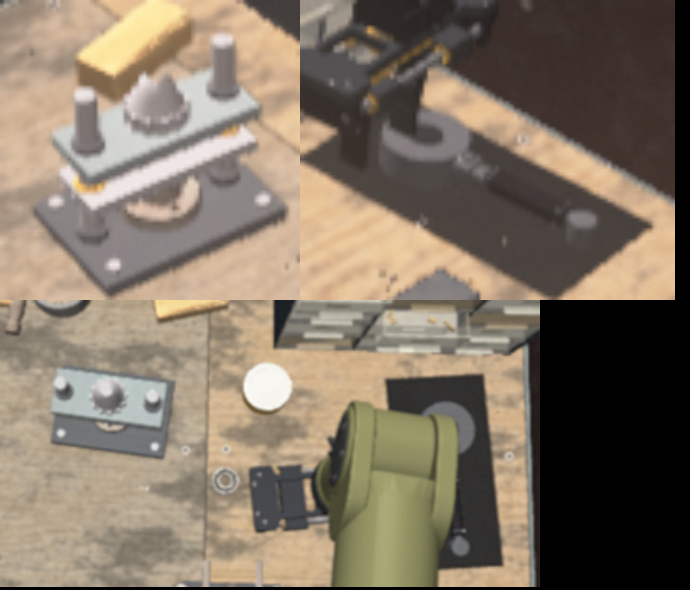

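The wrench lies flat and wholly on the mat (head at panel (445,425), tail at (460,547)). The jaw is down on the hub, the tin and bearing are in place, and the gripper is clear.

```bash
python3 -c "
from workcell import bot
print(bot.sign_off())"
```

```text
the job is handed in; nothing more can be done
None
```

The clamp screw was tightened to its stop in three ratchet strokes (43 N reaction at the grip) without lifting the wrench off, the wrench lies flat and wholly on the mat, and the job was handed in at about 41.5 s; the tin and bearing look undisturbed, but I did not recheck the wooden block, which was away from the arm's path.

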